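# Dry run of a stepped pattern on the vacuum former

## Task

Set up a dry run on the vacuum former: build up the stepped pattern on the round base disc on its bed by laying the larger loose round MDF disc flat and centred on it, then the smaller one centred on top. Then take the cam lever on the machine's side by its grip, swing it up to the cam's highest lift (arm straight up, not past it), so that the bed carries the centred stack up through the clamp frame, and finish while still holding the lever there, because it springs back when let go. Leave the other things on the table where they are.

Things in the scene. Friction and masses are not known exactly. Their poses are not given: they have to be found in the camera images.
- disc_large: Larger of the two loose MDF pattern discs, brown, diameter 68 mm, 12 mm thick, lying flat on the lavender cutting mat (mat top 2 mm above the table). Origin: centre of its underside, z up. About 35 g.
- disc_small: Smaller of the two loose MDF pattern discs, diameter 44 mm, 12 mm thick, lying flat on the mat. Origin: centre of its underside, z up. About 15 g.
- bed_centre (a point): Centre of the top of the base disc (MDF, diameter 100 mm, 12 mm thick, screwed to the perforated bed of the vacuum former), where the stack goes; rises with the bed. Axes: x to the machine's rear (away from the robot), y left, z up. With the bed down it is 124 mm above the table, in an open well 240 mm (x) by 220 mm (y) whose rim, the dark clamp frame, is 170 mm above the table.
- lift_lever (a joint): Angle (rad) of the cam lever on the machine's right side. 0: at rest, arm pointing to the front (to the robot), 10 deg below level. Grows as the grip swings up and over to the rear; 1.75: arm straight up, cam at its highest lift; past that (stop at 2.30) the bed sinks. A return spring pulls to 0: about 4 to 6 N at the grip all the way; it falls back when let go.
- lever_grip (a point): Middle of the lever's black round hand grip: a bar of diameter 22 mm, 90 mm long, parallel to the pivot axis, fixed to the flat steel arm (8 mm thick) at its inner end, otherwise free all round. It travels on a circle of 160 mm radius about lever_pivot; at rest it is 47 mm above the table.
- lever_pivot (a point): Point on the lever's fixed pivot axis, level with the middle of the grip, 75 mm above the table; axes as the machine's: x rear, y left (the pivot axis), z up. The eccentric steel cam, diameter 92 mm, is on the same shaft 65 mm nearer the housing.
- bed (a joint): Height of the bed above its lowest position, m: 0 down, 0.040 at the cam's highest lift. Behind the well, from 195 mm behind the bed's centre, the parked grey heater hood reaches 217 mm above the table.
- offcut: Bystander: square MDF offcut, 60 x 60 x 12 mm, on the mat; not part of the pattern. Origin under its centre.
- figurine: Bystander: white printed figurine, 67 mm tall, 36 mm across. Origin under its centre.
- scraper: Bystander: scraper with black handle, 210 mm long, lying flat. Origin at its middle.
- tape_roll: Bystander: roll of brown tape lying flat, 96 mm across, 24 mm high. Origin under its centre.
- calipers: Bystander: calipers lying flat, 200 mm long. Origin on the mat under the beam.
- wax_jar: Bystander: white jar with a metal lid, 70 mm tall, 60 mm across, standing. Origin under its centre.
Mind the look-alikes: they are no part of the job. What is shaped like the disc_large but blue is not meant.

How it is judged:
By the outcome, as a careful person would: the job done as asked, in the order asked, and still so for the second after the job is handed in, while the arm keeps its last pose, push and grip.
It also fails if it takes over 72 s, if anything falls off the work surface, if the arm or the gripper's body presses on something with over 40 N, if the wrist force passes 120 N, or if a joint passes its speed limit or range.

## Robot

A 7-joint arm with a two-finger parallel gripper is mounted at the origin on the work surface. World frame = base frame: x ahead of the robot, y to its left, z up, the work surface at z = 0. Lengths are in m, angles in rad, forces in N, time in s.
With the tool pointing down it reaches from about 0.4 to 0.875 m from the base axis. Payload 19.3 kg.
Tool frame: the origin (TCP) lies midway between the tips of the shut fingers; the grasp point (between the pads) lies bot.pinch_z behind it (bot.pinch_z is the distance from the TCP to the grasp point, in m); z points along the fingers, y is the line along which they close (so a half turn about z gives the same grasp; the last joint's range is limited). The gripper opens to 85 mm and grips with 20 to 120 N. Pads are 22 mm wide; open, the fingers measure 114 mm over their backs; the gripper's body (76 mm by 85 mm) begins 54 mm behind the grasp point. The pads swing forward as they close: fully open they stand 13 mm farther back than shut.
Start: joints at [-1.394, 0.521, -0.036, 1.599, 0.021, 1.021, -0.113], TCP at [0.153, 0.606, 0.231] pointing down, gripper open.
Joint ranges: [-2.91, 2.91], [-0.3, 2.13], [-1.5, 1.42], [0.17, 2.43], [-1.26, 4.41], [0.16, 1.93], [-2.52, 2.52]. Speed limits (rad/s): [1.89, 1.89, 2.39, 2.39, 3.01, 3.01, 3.01].

## Interface

Orientations are given as [roll, pitch, yaw] about the fixed x, y, z axes, in that order (R = Rz(yaw) Ry(pitch) Rx(roll)).
In Python, from workcell import readout, grab_frame, camera_info, workorder, bot gives the robot as it stands. The module is installed in compiled form; this text tells all that it offers.
- The arm moves only by the tool drive_tool, never from a script. Its argument "targets" is a list of rows, each an object of numbers: "dx", "dy", "dz": the shift along the tool's x, y, z as a fraction of full scale; "yaw": the turn about the tool's z as a fraction of full scale; "fingers": the closure, from 0 (fully open) to 1 (shut). In form: [{"dx": .., "dy": .., "dz": .., "yaw": .., "fingers": ..}, ...]. A call has 1 to 20 rows; each row shifts and turns the commanded pose from where the row before left it, along the tool's axes as they then stand; what a row does not reach is not made up. Full scale, the value 1, is 0.1 m for a shift and 90 degrees for a turn. A row lasts 1/10 s, in which the tool goes at most 50 mm and 8.59 degrees, less where a joint would pass 70% of its speed; a pose out of reach is approached as far as the arm can. A call with a number of a shift or a turn outside -1 to 1 is refused whole. A call with a gripper value outside its range is refused whole. The fingers move at their own pace and stop on an object; "squeeze" is the grip in N (left out, the last holds). Time passes only in rows, so rows that do not move let the fingers close. It gives the time, the measured TCP pose, the force, the opening and the grip force at its end, in the units of the state.
- readout.observe(): the state, without advancing time (a new reading comes with each control period).
- grab_frame(name): name is "side" or "top"; returns the picture (400x640x3 uint8, blue, green, red); there is no depth.
- camera_info(name): a dict with "fx", "fy", "cx", "cy" (pixels), "D" ([k1, k2, p1, p2, k3] as OpenCV has them; the pictures are not rectified), "T" (4x4, takes a point from camera to world coordinates). Camera axes: x right, y up, looking along -z (the intrinsics and any distortion apply to the point x, -y, -z); pixel columns grow to the right and rows downward; lengths in m; the calibration is good to about 2 mm. A picture is of the moment at which its call begins. camera_info takes no time and is no camera call.
- workorder.job_done(): hands the job in; it is judged then, once.
The state is a dict: "clock": time; "qpos": joint angles; "qd": joint speeds; "joint_efforts": joint torques, N m; "position": TCP position; "tool_rot": TCP orientation; "force": force on the tool from outside, world axes, zero at the start; "moment": the same for the moment, N m; "grip_width": finger opening in m; "finger_force": force on a finger pad.
Only numpy, scipy, OpenCV 4.12 (cv2) and the standard library are available. Lean on these libraries where they do the work, as an engineer would, in place of code of your own. Each camera call takes 0.05 s, during which the arm holds its last target. There are 200 camera calls.

## Working session

There is one attempt and no reset: what is moved stays moved. The work goes in short steps, Python scripts to look and compute and a tool call to move; the robot and the scene stay as the last step left them, time stands still between calls to the robot, and variables do not carry over. Pictures are saved under pics/ and viewed, at most 10 in all, crops included, and the job is handed in when it is done.

Besides the shell and the picture viewer there is one more tool, called after "Request:" by a JSON object that holds its "method" and its "body". drive_tool: Moves the arm, as the interface text tells. Shift numbers are shares of 0.1 m and turn numbers shares of 90 degrees, none past 1 either way. Its arguments: {"type":"object","properties":{"targets":{"type":"array","items":{"type":"object","properties":{"dx":{"type":"number","minimum":-1,"maximum":1},"dy":{"type":"number","minimum":-1,"maximum":1},"dz":{"type":"number","minimum":-1,"maximum":1},"yaw":{"type":"number","minimum":-1,"maximum":1},"fingers":{"type":"number"}}}},"squeeze":{"type":"number"}},"required":["targets"]}

```bash
mkdir -p pics
cat > h.py <<'E'
import numpy as np, cv2
from workcell import readout, grab_frame, camera_info, workorder, bot
def ray(cam,uv):
    c=camera_info(cam);K=np.array([[c['fx'],0,c['cx']],[0,c['fy'],c['cy']],[0,0,1]])
    p=cv2.undistortPoints(np.array(uv,float).reshape(-1,1,2),K,np.array(c['D'],float))[:,0]
    d=np.c_[p[:,0],-p[:,1],-np.ones(len(p))]; T=np.array(c['T'])
    return T[:3,3],d@T[:3,:3].T
def onz(cam,uv,z):
    o,d=ray(cam,uv); return o+d*((z-o[2])/d[:,2])[:,None]
def proj(cam,P):
    c=camera_info(cam);K=np.array([[c['fx'],0,c['cx']],[0,c['fy'],c['cy']],[0,0,1]]);T=np.array(c['T'])
    q=(np.array(P,float).reshape(-1,3)-T[:3,3])@T[:3,:3]
    q[:,1:]*=-1
    return cv2.projectPoints(q,np.zeros(3),np.zeros(3),K,np.array(c['D'],float))[0][:,0]
E
python3 - <<'E'
from h import *
for n in('top','side'):
    cv2.imwrite(f'pics/{n}0.png',grab_frame(n)); c=camera_info(n); print(n,c['fx'],c['D'],np.round(c['T'],3).tolist())
s=readout.observe(); print({k:np.round(v,3).tolist() for k,v in s.items()},bot.pinch_z)
E
```

```text
top 398.13838636295213 [-0.045855  0.        0.        0.        0.      ] [[-0.011, 0.991, -0.131, 0.381], [-0.999, -0.015, -0.03, -0.134], [-0.032, 0.131, 0.991, 1.174], [0.0, 0.0, 0.0, 1.0]]
side 362.71117174019315 [0.01588919 0.         0.         0.         0.        ] [[0.968, 0.136, -0.213, 0.361], [-0.252, 0.488, -0.836, -0.785], [-0.01, 0.862, 0.507, 0.508], [0.0, 0.0, 0.0, 1.0]]
{'clock': 0.1, 'qpos': [-1.394, 0.522, -0.036, 1.6, 0.021, 1.021, -0.113], 'qd': [-0.001, -0.001, -0.001, -0.002, 0.001, 0.001, -0.002], 'joint_efforts': [0.004, -92.848, 1.984, -37.053, 0.018, 0.005, -0.0], 'position': [0.153, 0.606, 0.231], 'tool_rot': [-3.141, 0.0, 2.895], 'force': [0.884, -1.01, -0.879], 'moment': [-0.025, 0.027, 0.029], 'finger_force': 0.0, 'grip_width': 0.085} 0.0187
```

View pics/top0.png

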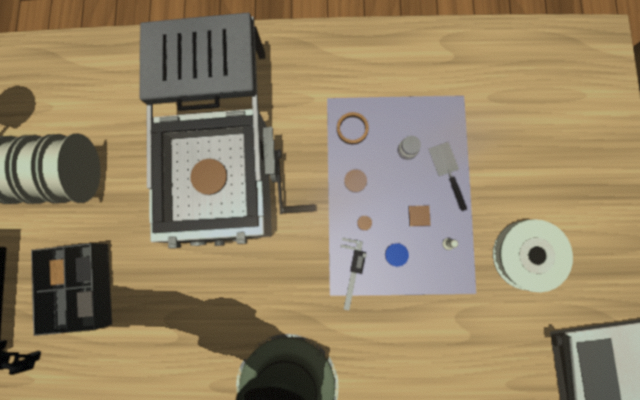

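View pics/side0.png

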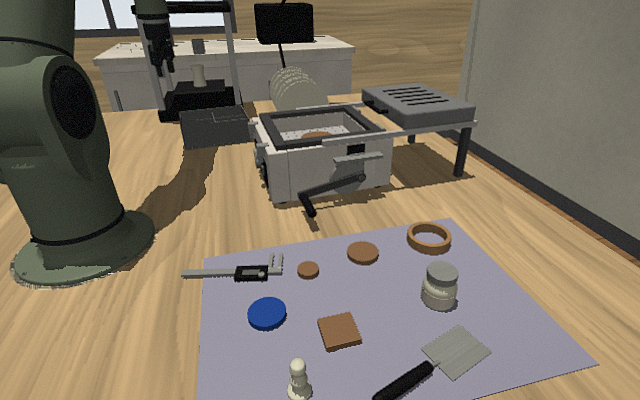

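Top view: brown round discs at (356,181) and (364,223); square offcut at (419,216), blue disc at (397,255), tape ring at (352,128). Base disc is at (209,176), and the lever grip at about (284–315, 209). Side view agrees: large (363,253), small (308,270), grip (310,205).

```bash
cat > m.py <<'E'
from h import *
def blob(im,c,r,lo,hi):
    hsv=cv2.cvtColor(im,cv2.COLOR_BGR2HSV); m=cv2.inRange(hsv,lo,hi)
    k=np.zeros_like(m); cv2.circle(k,c,r,255,-1); m&=k
    cs=cv2.findContours(m,cv2.RETR_EXTERNAL,cv2.CHAIN_APPROX_NONE)[0]
    return max(cs,key=cv2.contourArea)[:,0]
E
python3 - <<'E'
from m import *
t=cv2.imread('pics/top0.png');s=cv2.imread('pics/side0.png')
lo,hi=(0,60,40),(18,255,255)
for n,c,r,z in(('large',(356,181),20,.014),('small',(364,223),14,.014),('base',(209,176),28,.124),('offcut',(419,216),18,.014)):
    b=blob(t,c,r,lo,hi); P=onz('top',b,z)[:,:2].astype(np.float32)
    (x,y),rr=cv2.minEnclosingCircle(P); m=P.mean(0); A=cv2.contourArea(P)
    e=cv2.fitEllipse(P)
    print(n,'top',np.round([*e[0],*e[1],x,y,2*rr,2*np.sqrt(A/np.pi)],4), b.min(0),b.max(0))
for n,c,r,z in(('large',(363,253),22,.014),('small',(308,270),16,.014)):
    b=blob(s,c,r,lo,hi); P=onz('side',b,.008)[:,:2].astype(np.float32)
    print(n,'side',np.round(np.r_[cv2.fitEllipse(P)[0],cv2.fitEllipse(P)[1]],4))
print('hsv',cv2.cvtColor(t,cv2.COLOR_BGR2HSV)[[181,223,176],[356,364,209]])
# grip, dark in top crop
g=cv2.cvtColor(t,cv2.COLOR_BGR2GRAY); print(g[203:216,278:320:2])
print(np.round(onz('top',[(283,209),(315,208)],.047),4))
a=cv2.resize(t[90:260,130:430],None,fx=2.6,fy=2.6,interpolation=cv2.INTER_CUBIC); cv2.imwrite('pics/c1.png',a)
b=cv2.resize(s[90:240,220:420],None,fx=3.5,fy=3.5,interpolation=cv2.INTER_CUBIC); cv2.imwrite('pics/c2.png',b)
E
```

```text
large top [ 0.5875 -0.2063  0.0595  0.0603  0.5874 -0.2065  0.0623  0.0597] [345 170] [365 190]
small top [ 0.4619 -0.2301  0.038   0.0382  0.4617 -0.2302  0.0406  0.0378] [358 216] [371 229]
base top [0.5858 0.1979 0.0959 0.0983 0.5861 0.1981 0.1003 0.097 ] [190 159] [226 194]
offcut top [ 0.4803 -0.3898  0.0644  0.0651  0.48   -0.3899  0.0775  0.0622] [409 206] [429 225]
large side [ 0.5868 -0.2051  0.0664  0.0774]
small side [ 0.4613 -0.2283  0.0422  0.0522]
hsv [[ 12  73 154]
 [ 15 101 157]
 [ 15 122 142]]
[[123  73  63  76 119 141 139 138 136 133 132 131 131 130 130 129 123 117
  124 137 143]
 [133  81  65  78 119 138 137 136 130 124 118 114 114 114 113 112 103  99
  107 127 147]
 [141  81  64  74 102 120 116 116 107 101  90  90  84  88  85  84  81  81
   86 117 151]
 [144  81  65  66  80  83  81  81  77  73  69  72  68  72  72  72  77  78
   81 113 152]
 [143  80  66  59  61  59  61  61  65  65  66  68  72  72  73  78  78  80
   84 108 147]
 [141  87  77  60  60  59  62  64  65  68  68  73  72  76  75  77  81  82
   82 107 146]
 [139  88  86  62  59  64  63  66  69  70  72  71  74  78  77  76  77  81
   79 109 146]
 [139  92  86  69  61  62  64  65  68  68  70  74  74  74  76  78  83  84
   93 116 153]
 [142  96  80  66  61  64  64  69  69  71  74  80  85  86  90  97  98 107
  121 136 159]
 [145  94  74  74  75  80  82  83  91  90 102 107 119 119 124 126 130 135
  144 154 162]
 [149 105  97 101 109 120 121 125 127 130 134 139 148 152 149 152 151 153
  156 160 163]
 [155 134 131 138 144 150 152 151 154 153 156 160 160 159 161 160 161 161
  162 161 160]
 [159 154 155 158 159 163 163 164 162 163 160 161 163 163 161 160 162 162
  160 162 163]]
[[ 0.5011  0.0029  0.047 ]
 [ 0.5027 -0.0886  0.047 ]]
```

View pics/c1.png

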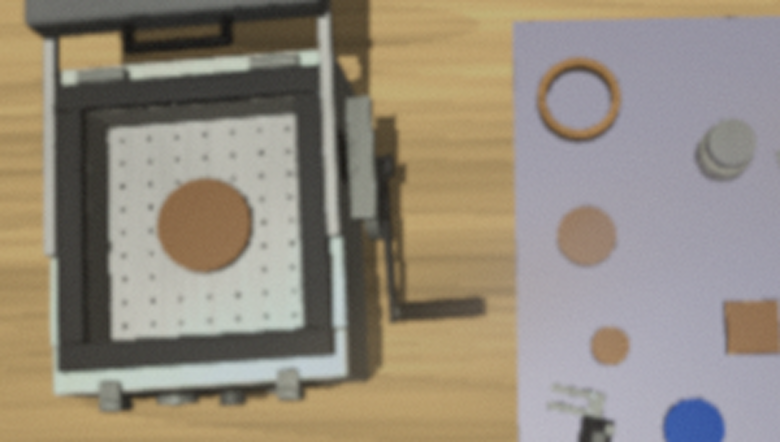

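View pics/c2.png

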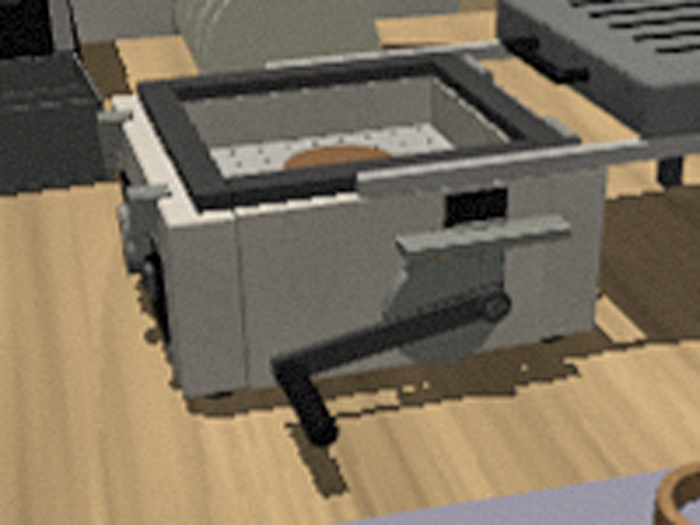

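Enlarged crop: the larger brown disc is at crop (586,235), the smaller at (610,345); the square offcut, blue disc and tape ring are clearly other things. I measured 62 and 40 mm with eroded edges, which fits 68/44, and the two views agree within 2 mm. The grip bar runs along y at x≈0.50.

First, turn the tool so that its y lies along world X, and rise.

Request:
{"method": "drive_tool", "body": {"targets": [{"yaw": 0.0937, "dz": -0.03, "fingers": 0}, {"yaw": 0.0937, "dz": -0.03, "fingers": 0}, {"yaw": 0.0937, "dz": -0.03, "fingers": 0}, {"yaw": 0.0937, "dz": -0.03, "fingers": 0}, {"yaw": 0.0937, "dz": -0.03, "fingers": 0}, {"yaw": 0.0937, "dz": -0.03, "fingers": 0}, {"yaw": 0.0937, "dz": -0.03, "fingers": 0}, {"yaw": 0.0937, "dz": -0.03, "fingers": 0}, {"yaw": 0.0937, "dz": -0.03, "fingers": 0}], "squeeze": 25}}

```text
invalid input
```

Run:
```python
from h import *
c=np.array([(112,340),(303,328),(296,115),(108,127)])/2.6+[130,90]
P=onz('top',c,.112);print(np.round(P,4),P.mean(0))
for a,b in((0,1),(3,2),(0,3),(1,2)):
    d=P[b]-P[a];print(np.round(np.degrees(np.arctan2(d[1],d[0])),2),np.hypot(*d[:2]))
```

```text
[[0.4661 0.2957 0.112 ]
 [0.4762 0.0938 0.112 ]
 [0.7043 0.1045 0.112 ]
 [0.696  0.3092 0.112 ]] [0.58567385 0.20077434 0.112     ]
-87.14 0.2021448919376907
-87.67 0.20482979567248458
3.37 0.23026620843200887
2.7 0.22835951335005714
```

Request:
{"method": "drive_tool", "body": {"targets": [{"dx": 0, "dy": 0, "dz": -0.03, "yaw": 0.0937, "fingers": 0.0}], "squeeze": 25}}

```text
clock: 0.2
position: [0.1528, 0.6056, 0.2336]
tool_rot: [-3.14, 0.0, 2.747]
force: [0.0, 1.1, -0.8]
grip_width: 0.0854
finger_force: 0.0
```

Request:
{"method": "drive_tool", "body": {"targets": [{"dx": 0, "dy": 0, "dz": -0.03, "yaw": 0.0937, "fingers": 0}, {"dx": 0, "dy": 0, "dz": -0.03, "yaw": 0.0937, "fingers": 0}, {"dx": 0, "dy": 0, "dz": -0.03, "yaw": 0.0937, "fingers": 0}, {"dx": 0, "dy": 0, "dz": -0.03, "yaw": 0.0937, "fingers": 0}, {"dx": 0, "dy": 0, "dz": -0.03, "yaw": 0.0937, "fingers": 0}, {"dx": 0, "dy": 0, "dz": -0.03, "yaw": 0.0937, "fingers": 0}, {"dx": 0, "dy": 0, "dz": -0.03, "yaw": 0.0937, "fingers": 0}, {"dx": 0, "dy": 0, "dz": -0.03, "yaw": 0.0937, "fingers": 0}, {"dx": -0.1, "dy": 0.05, "dz": 0, "yaw": 0, "fingers": 0}, {"dx": -0.2, "dy": 0.1, "dz": 0, "yaw": 0, "fingers": 0}, {"dx": -0.3, "dy": 0.15, "dz": 0, "yaw": 0, "fingers": 0}, {"dx": -0.3, "dy": 0.15, "dz": 0, "yaw": 0, "fingers": 0}, {"dx": -0.3, "dy": 0.15, "dz": 0, "yaw": 0, "fingers": 0}]}}

```text
clock: 1.5
position: [0.2133, 0.4838, 0.258]
tool_rot: [3.142, 0.001, 1.575]
force: [0.8, -0.2, -0.2]
grip_width: 0.0854
finger_force: 0.0
```

Request:
{"method": "drive_tool", "body": {"targets": [{"dx": -0.36, "dy": 0.195, "dz": 0, "yaw": 0, "fingers": 0}, {"dx": -0.36, "dy": 0.195, "dz": 0, "yaw": 0, "fingers": 0}, {"dx": -0.36, "dy": 0.195, "dz": 0, "yaw": 0, "fingers": 0}, {"dx": -0.36, "dy": 0.195, "dz": 0, "yaw": 0, "fingers": 0}, {"dx": -0.36, "dy": 0.195, "dz": 0, "yaw": 0, "fingers": 0}, {"dx": -0.36, "dy": 0.195, "dz": 0, "yaw": 0, "fingers": 0}, {"dx": -0.36, "dy": 0.195, "dz": 0, "yaw": 0, "fingers": 0}, {"dx": -0.36, "dy": 0.195, "dz": 0, "yaw": 0, "fingers": 0}, {"dx": -0.36, "dy": 0.195, "dz": 0, "yaw": 0, "fingers": 0}, {"dx": -0.36, "dy": 0.195, "dz": 0, "yaw": 0, "fingers": 0}, {"dx": -0.36, "dy": 0.195, "dz": 0, "yaw": 0, "fingers": 0}, {"dx": -0.36, "dy": 0.195, "dz": 0, "yaw": 0, "fingers": 0}, {"dx": -0.36, "dy": 0.195, "dz": 0, "yaw": 0, "fingers": 0}, {"dx": -0.36, "dy": 0.195, "dz": 0, "yaw": 0, "fingers": 0}, {"dx": -0.36, "dy": 0.195, "dz": 0, "yaw": 0, "fingers": 0}, {"dx": -0.36, "dy": 0.195, "dz": 0, "yaw": 0, "fingers": 0}, {"dx": -0.36, "dy": 0.195, "dz": 0, "yaw": 0, "fingers": 0}, {"dx": -0.36, "dy": 0.195, "dz": 0, "yaw": 0, "fingers": 0}, {"dx": -0.28, "dy": 0.15, "dz": 0, "yaw": 0, "fingers": 0}, {"dx": -0.14, "dy": 0.08, "dz": 0, "yaw": 0, "fingers": 0}]}}

```text
clock: 3.5
position: [0.5856, -0.2076, 0.2577]
tool_rot: [-3.141, 0.001, 1.572]
force: [-1.1, 1.4, 0.2]
grip_width: 0.0852
finger_force: 0.0
```

Request:
{"method": "drive_tool", "body": {"targets": [{"dx": 0.01, "dy": 0.01, "dz": 0.15, "yaw": 0, "fingers": 0}, {"dx": 0, "dy": 0, "dz": 0.3, "yaw": 0, "fingers": 0}, {"dx": 0, "dy": 0, "dz": 0.35, "yaw": 0, "fingers": 0}, {"dx": 0, "dy": 0, "dz": 0.35, "yaw": 0, "fingers": 0}, {"dx": 0, "dy": 0, "dz": 0.35, "yaw": 0, "fingers": 0}, {"dx": 0, "dy": 0, "dz": 0.35, "yaw": 0, "fingers": 0}, {"dx": 0, "dy": 0, "dz": 0.3, "yaw": 0, "fingers": 0}, {"dx": 0, "dy": 0, "dz": 0.2, "yaw": 0, "fingers": 0}, {"dx": 0, "dy": 0, "dz": 0.13, "yaw": 0, "fingers": 0}, {"dx": 0, "dy": 0, "dz": 0.06, "yaw": 0, "fingers": 0}, {"dx": 0, "dy": 0, "dz": 0, "yaw": 0, "fingers": 0}]}}

```text
clock: 4.6
position: [0.5867, -0.2031, 0.0041]
tool_rot: [-3.141, -0.0, 1.571]
force: [-0.1, 0.1, 0.7]
grip_width: 0.0853
finger_force: 0.0
```

Request:
{"method": "drive_tool", "body": {"targets": [{"dx": -0.026, "dy": 0, "dz": 0.03, "yaw": 0, "fingers": 0}, {"dx": 0, "dy": 0, "dz": 0.02, "yaw": 0, "fingers": 0}, {"dx": 0, "dy": 0, "dz": 0, "yaw": 0, "fingers": 1}, {"dx": 0, "dy": 0, "dz": 0, "yaw": 0, "fingers": 1}, {"dx": 0, "dy": 0, "dz": 0, "yaw": 0, "fingers": 1}, {"dx": 0, "dy": 0, "dz": 0, "yaw": 0, "fingers": 1}], "squeeze": 20}}

```text
clock: 5.2
position: [0.5873, -0.2059, -0.0002]
tool_rot: [3.141, 0.0, 1.57]
force: [-0.8, 0.7, 6.4]
grip_width: 0.0672
finger_force: 21.4
```

Request:
{"method": "drive_tool", "body": {"targets": [{"dx": 0, "dy": 0, "dz": -0.01, "yaw": 0, "fingers": 0}, {"dx": 0, "dy": 0, "dz": 0, "yaw": 0, "fingers": 0}, {"dx": 0, "dy": 0, "dz": 0, "yaw": 0, "fingers": 0}, {"dx": 0, "dy": 0, "dz": 0, "yaw": -0.09, "fingers": 0}, {"dx": 0, "dy": 0, "dz": 0, "yaw": -0.09, "fingers": 0}, {"dx": 0, "dy": 0, "dz": 0, "yaw": -0.09, "fingers": 0}, {"dx": 0, "dy": 0, "dz": 0, "yaw": -0.09, "fingers": 0}, {"dx": 0, "dy": 0, "dz": 0, "yaw": -0.09, "fingers": 0}, {"dx": 0, "dy": 0, "dz": 0, "yaw": -0.09, "fingers": 0}, {"dx": 0, "dy": 0, "dz": 0, "yaw": -0.09, "fingers": 0}, {"dx": 0, "dy": 0, "dz": 0, "yaw": -0.09, "fingers": 0}, {"dx": 0, "dy": 0, "dz": 0, "yaw": -0.09, "fingers": 0}, {"dx": 0, "dy": 0, "dz": 0, "yaw": -0.09, "fingers": 0}, {"dx": 0, "dy": 0, "dz": 0, "yaw": -0.09, "fingers": 0}, {"dx": 0, "dy": 0, "dz": 0, "yaw": -0.01, "fingers": 0}, {"dx": 0, "dy": 0, "dz": 0, "yaw": 0, "fingers": 1}, {"dx": 0, "dy": 0, "dz": 0, "yaw": 0, "fingers": 1}, {"dx": 0, "dy": 0, "dz": 0, "yaw": 0, "fingers": 1}, {"dx": 0, "dy": 0, "dz": 0, "yaw": 0, "fingers": 1}], "squeeze": 25}}

```text
clock: 7.1
position: [0.5871, -0.2059, 0.0005]
tool_rot: [-3.141, -0.0, 3.138]
force: [-2.5, -0.0, 5.6]
grip_width: 0.0665
finger_force: 26.5
```

Request:
{"method": "drive_tool", "body": {"targets": [{"dx": 0, "dy": 0, "dz": -0.1, "yaw": 0, "fingers": 1}, {"dx": 0, "dy": 0, "dz": -0.3, "yaw": 0, "fingers": 1}, {"dx": 0, "dy": 0, "dz": -0.4, "yaw": 0, "fingers": 1}, {"dx": 0, "dy": 0, "dz": -0.4, "yaw": 0, "fingers": 1}, {"dx": 0, "dy": 0.1, "dz": -0.4, "yaw": 0, "fingers": 1}, {"dx": 0, "dy": 0.2, "dz": -0.4, "yaw": 0, "fingers": 1}, {"dx": 0, "dy": 0.3, "dz": -0.2, "yaw": 0, "fingers": 1}, {"dx": 0, "dy": 0.4, "dz": 0, "yaw": 0, "fingers": 1}, {"dx": 0, "dy": 0.4, "dz": 0, "yaw": 0, "fingers": 1}, {"dx": 0, "dy": 0.4, "dz": 0, "yaw": 0, "fingers": 1}, {"dx": 0, "dy": 0.4, "dz": 0, "yaw": 0, "fingers": 1}, {"dx": 0, "dy": 0.4, "dz": 0, "yaw": 0, "fingers": 1}, {"dx": 0, "dy": 0.4, "dz": 0, "yaw": 0, "fingers": 1}, {"dx": 0, "dy": 0.4, "dz": 0, "yaw": 0, "fingers": 1}, {"dx": 0, "dy": 0.4, "dz": 0, "yaw": 0, "fingers": 1}, {"dx": 0, "dy": 0.3, "dz": 0, "yaw": 0, "fingers": 1}, {"dx": 0, "dy": 0.2, "dz": 0, "yaw": 0, "fingers": 1}, {"dx": 0, "dy": 0.1, "dz": 0, "yaw": 0, "fingers": 1}]}}

```text
clock: 8.9
position: [0.5871, 0.2359, 0.2206]
tool_rot: [3.141, -0.0, 3.142]
force: [0.3, 0.2, 0.3]
grip_width: 0.0664
finger_force: 28.3
```

Run:
```python
from h import *
t=cv2.imread('pics/top0.png')
print(t[174:179,184:234].mean(0).astype(int).tolist())
h=cv2.cvtColor(t,cv2.COLOR_BGR2HSV).astype(int);g=t.astype(float); sat=g[:,:,2]-g[:,:,0]
# radial subpixel edges about predicted centre
for cy in (.198,.2005):
  pp=proj('top',[(.586,cy,.124)])[0]; E=[]
  for a in np.arange(0,360,15):
    rs=np.arange(.035,.060,.0005); W=np.c_[.586+rs*np.cos(np.radians(a)),cy+rs*np.sin(np.radians(a)),rs*0+.124]
    uv=proj('top',W).astype(np.float32); v=cv2.remap(cv2.GaussianBlur(sat,(3,3),0).astype(np.float32),uv[:,0],uv[:,1],cv2.INTER_CUBIC).ravel()
    th=(v[:8].mean()+v[-6:].mean())/2; i=np.argmax(v<th); E.append((a,round(rs[i]*1e3,1)))
  print(pp,E)
```

```text
[[172, 181, 182], [173, 181, 182], [171, 180, 181], [166, 175, 175], [162, 172, 172], [157, 169, 173], [125, 145, 159], [87, 115, 143], [72, 105, 138], [72, 104, 137], [71, 105, 138], [73, 105, 139], [73, 105, 139], [72, 105, 138], [72, 106, 138], [74, 106, 139], [74, 107, 140], [73, 106, 140], [74, 108, 141], [74, 107, 140], [74, 108, 141], [74, 108, 141], [73, 107, 141], [74, 108, 141], [74, 108, 141], [75, 109, 142], [76, 109, 142], [75, 109, 142], [75, 109, 142], [75, 109, 142], [75, 109, 141], [76, 109, 142], [76, 110, 143], [76, 108, 142], [77, 110, 144], [77, 110, 143], [77, 110, 144], [76, 109, 142], [77, 110, 144], [77, 110, 144], [75, 108, 140], [69, 97, 125], [85, 102, 118], [134, 143, 146], [169, 179, 179], [178, 187, 187], [168, 178, 177], [162, 171, 171], [168, 177, 178], [178, 187, 187]]
[208.13151312 175.94843085] [(np.int64(0), np.float64(49.0)), (np.int64(15), np.float64(49.5)), (np.int64(30), np.float64(49.5)), (np.int64(45), np.float64(50.0)), (np.int64(60), np.float64(50.0)), (np.int64(75), np.float64(50.0)), (np.int64(90), np.float64(50.5)), (np.int64(105), np.f
[... 735 characters left out ...]
)), (np.int64(60), np.float64(47.5)), (np.int64(75), np.float64(47.5)), (np.int64(90), np.float64(48.0)), (np.int64(105), np.float64(48.0)), (np.int64(120), np.float64(47.5)), (np.int64(135), np.float64(47.5)), (np.int64(150), np.float64(48.0)), (np.int64(165), np.float64(48.5)), (np.int64(180), np.float64(49.5)), (np.int64(195), np.float64(49.5)), (np.int64(210), np.float64(50.5)), (np.int64(225), np.float64(51.5)), (np.int64(240), np.float64(51.5)), (np.int64(255), np.float64(51.5)), (np.int64(270), np.float64(51.5)), (np.int64(285), np.float64(51.5)), (np.int64(300), np.float64(51.0)), (np.int64(315), np.float64(50.5)), (np.int64(330), np.float64(50.0)), (np.int64(345), np.float64(49.5))]
```

Request:
{"method": "drive_tool", "body": {"targets": [{"dx": 0.015, "dy": -0.15, "dz": 0, "yaw": 0, "fingers": 1}, {"dx": 0, "dy": -0.15, "dz": 0.05, "yaw": 0, "fingers": 1}, {"dx": 0, "dy": -0.05, "dz": 0.15, "yaw": 0, "fingers": 1}, {"dx": 0, "dy": 0, "dz": 0.25, "yaw": 0, "fingers": 1}, {"dx": 0, "dy": 0, "dz": 0.25, "yaw": 0, "fingers": 1}, {"dx": 0, "dy": 0, "dz": 0.15, "yaw": 0, "fingers": 1}, {"dx": 0, "dy": 0, "dz": 0.08, "yaw": 0, "fingers": 1}, {"dx": 0, "dy": 0, "dz": 0, "yaw": 0, "fingers": 1}, {"dx": 0, "dy": 0, "dz": 0, "yaw": 0, "fingers": 1}]}}

```text
clock: 9.8
position: [0.5864, 0.1989, 0.1281]
tool_rot: [3.141, 0.001, 3.14]
force: [-0.6, 0.3, -0.2]
grip_width: 0.0665
finger_force: 28.3
```

Request:
{"method": "drive_tool", "body": {"targets": [{"dx": 0.007, "dy": 0, "dz": 0.03, "yaw": 0, "fingers": 1}, {"dx": 0, "dy": 0, "dz": 0.02, "yaw": 0, "fingers": 1}, {"dx": 0, "dy": 0, "dz": 0, "yaw": 0, "fingers": 1}, {"dx": 0, "dy": 0, "dz": 0, "yaw": 0, "fingers": 1}]}}

```text
clock: 10.2
position: [0.5853, 0.1993, 0.1225]
tool_rot: [3.141, 0.0, 3.141]
force: [-0.8, 0.7, 0.4]
grip_width: 0.0665
finger_force: 28.3
```

Request:
{"method": "drive_tool", "body": {"targets": [{"dx": 0, "dy": 0, "dz": 0.01, "yaw": 0, "fingers": 1}, {"dx": 0, "dy": 0, "dz": 0.005, "yaw": 0, "fingers": 1}, {"dx": 0, "dy": 0, "dz": 0, "yaw": 0, "fingers": 0}, {"dx": 0, "dy": 0, "dz": 0, "yaw": 0, "fingers": 0}, {"dx": 0, "dy": 0, "dz": 0, "yaw": 0, "fingers": 0}, {"dx": 0, "dy": 0, "dz": -0.1, "yaw": 0, "fingers": 0}, {"dx": 0, "dy": 0, "dz": -0.3, "yaw": 0, "fingers": 0}, {"dx": 0, "dy": 0, "dz": -0.35, "yaw": 0, "fingers": 0}, {"dx": 0, "dy": -0.1, "dz": -0.25, "yaw": 0, "fingers": 0}, {"dx": 0.05, "dy": -0.2, "dz": 0, "yaw": 0, "fingers": 0}, {"dx": 0.1, "dy": -0.3, "dz": 0, "yaw": 0, "fingers": 0}, {"dx": 0.15, "dy": -0.4, "dz": 0, "yaw": 0, "fingers": 0}, {"dx": 0.15, "dy": -0.4, "dz": 0, "yaw": 0, "fingers": 0}, {"dx": 0.15, "dy": -0.4, "dz": 0, "yaw": 0, "fingers": 0}, {"dx": 0.15, "dy": -0.4, "dz": 0, "yaw": 0, "fingers": 0}, {"dx": 0.15, "dy": -0.4, "dz": 0, "yaw": 0, "fingers": 0}, {"dx": 0.15, "dy": -0.4, "dz": 0, "yaw": 0, "fingers": 0}, {"dx": 0.1, "dy": -0.4, "dz": 0, "yaw": 0, "fingers": 0}, {"dx": 0.1, "dy": -0.4, "dz": 0, "yaw": 0, "fingers": 0}]}}

```text
clock: 12.1
position: [0.4587, -0.1826, 0.2211]
tool_rot: [-3.142, 0.0, 3.141]
force: [0.3, -0.2, 0.7]
grip_width: 0.0854
finger_force: 0.0
```

Run:
```python
from h import *
t=grab_frame('top'); cv2.imwrite('pics/t1.png',t)
s=grab_frame('side'); cv2.imwrite('pics/s1.png',s)
a=cv2.resize(t[130:220,165:255],(390,390),interpolation=cv2.INTER_CUBIC); b=cv2.resize(s[90:190,240:390],(585,390),interpolation=cv2.INTER_CUBIC)
cv2.imwrite('pics/c3.png',np.hstack([a,b])[:, :800])
```

```text
(no output)
```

View pics/c3.png

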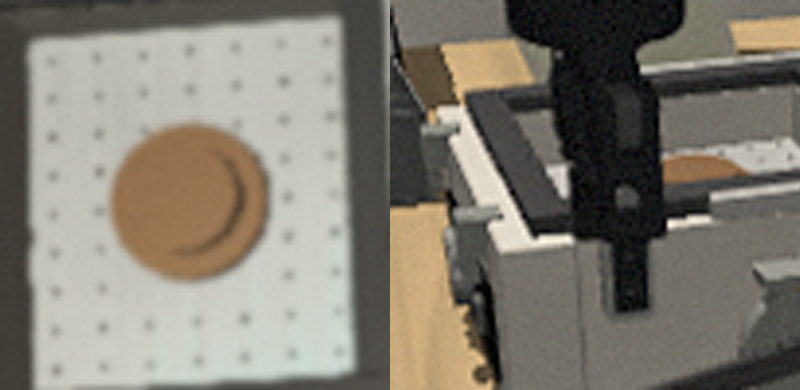

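Large disc lies on the base; the dark arc at crop (240,190) is its camera-side wall/shadow. Measure its edge.

Run:
```python
from h import *
t=cv2.imread('pics/t1.png').astype(np.float32)
C=np.array([.5855,.199])
def prof(im,c,z,a,rs):
    W=np.c_[c[0]+rs*np.cos(a),c[1]+rs*np.sin(a),rs*0+z]; uv=proj('top',W).astype(np.float32)
    return cv2.remap(im,uv[:,0],uv[:,1],cv2.INTER_CUBIC).ravel()
red=t[:,:,2]; sat=t[:,:,2]-t[:,:,0]
for d in range(210,340,15):
    a=np.radians(d); rs=np.arange(.028,.046,.001)
    print(d,prof(red,C,.136,a,rs).astype(int))
# base edge fit (+y half: clean top edge)
P=[]
for d in range(0,181,10):
    a=np.radians(d); rs=np.arange(.040,.058,.0002); v=prof(sat,C,.124,a,rs); th=(v[0]+v[-1])/2; r=rs[np.argmax(v<th)]
    P.append((C[0]+r*np.cos(a),C[1]+r*np.sin(a)))
P=np.array(P); A=np.c_[2*P,np.ones(len(P))]; x=np.linalg.lstsq(A,(P**2).sum(1),rcond=None)[0]
print('base',x[:2],np.sqrt(x[2]+x[0]**2+x[1]**2))
from scipy.optimize import least_squares
print(least_squares(lambda c:np.hypot(*(P-c).T)-.0497,C).x)
```

```text
210 [153 151 147 140 130 121 116 116 121 129 139 145 151 154 155 155 156 157]
225 [153 152 147 138 129 119 110 105 108 116 128 139 146 149 153 156 157 158]
240 [152 151 148 141 131 119 109 101 100 105 115 127 136 144 148 152 156 157]
255 [152 152 147 140 131 118 104  94  88  90  99 111 124 135 146 151 153 155]
270 [154 153 152 149 142 133 123 110 101  96  97 104 116 126 136 146 151 153]
285 [150 151 148 144 138 128 117 108 102 103 110 120 129 140 147 150 152 153]
300 [151 151 149 146 142 135 127 120 117 117 121 129 138 144 149 152 152 151]
315 [149 148 149 148 145 139 135 133 133 134 136 139 144 147 148 148 147 147]
330 [147 147 146 146 144 143 142 142 142 142 143 145 147 147 147 147 148 149]
base [0.58613608 0.1987786 ] 0.04914642309156881
[0.58613877 0.19807158]
```

Edges put the large disc within about 1 mm of the base's centre. Next, the small disc, with two squeezes; the second is turned 65° to stay clear of the caliper jaws.

Request:
{"method": "drive_tool", "body": {"targets": [{"dx": -0.014, "dy": -0.2, "dz": 0.05, "yaw": 0, "fingers": 0}, {"dx": 0, "dy": -0.2, "dz": 0.2, "yaw": 0, "fingers": 0}, {"dx": 0, "dy": -0.08, "dz": 0.35, "yaw": 0, "fingers": 0}, {"dx": 0, "dy": 0, "dz": 0.4, "yaw": 0, "fingers": 0}, {"dx": 0, "dy": 0, "dz": 0.4, "yaw": 0, "fingers": 0}, {"dx": 0, "dy": 0, "dz": 0.3, "yaw": 0, "fingers": 0}, {"dx": 0, "dy": 0, "dz": 0.2, "yaw": 0, "fingers": 0}, {"dx": 0, "dy": 0, "dz": 0.1, "yaw": 0, "fingers": 0}, {"dx": 0, "dy": 0, "dz": 0, "yaw": 0, "fingers": 0}, {"dx": 0, "dy": 0, "dz": 0, "yaw": 0, "fingers": 0}]}}

```text
clock: 13.2
position: [0.4616, -0.229, 0.0216]
tool_rot: [-3.141, 0.001, 3.141]
force: [-0.1, -0.0, 1.2]
grip_width: 0.0851
finger_force: 0.0
```

Request:
{"method": "drive_tool", "body": {"targets": [{"dx": 0, "dy": -0.01, "dz": 0.09, "yaw": 0, "fingers": 0}, {"dx": 0, "dy": 0, "dz": 0.06, "yaw": 0, "fingers": 0}, {"dx": 0, "dy": 0, "dz": 0.025, "yaw": 0, "fingers": 0}, {"dx": 0, "dy": 0, "dz": 0, "yaw": 0, "fingers": 1}, {"dx": 0, "dy": 0, "dz": 0, "yaw": 0, "fingers": 1}, {"dx": 0, "dy": 0, "dz": 0, "yaw": 0, "fingers": 1}, {"dx": 0, "dy": 0, "dz": 0, "yaw": 0, "fingers": 1}, {"dx": 0, "dy": 0, "dz": 0, "yaw": 0, "fingers": 1}, {"dx": 0, "dy": 0, "dz": 0, "yaw": 0, "fingers": 1}], "squeeze": 20}}

```text
clock: 14.1
position: [0.4614, -0.2298, 0.0037]
tool_rot: [-3.141, 0.0, 3.141]
force: [-1.9, -0.3, 5.5]
grip_width: 0.0427
finger_force: 19.8
```

Request:
{"method": "drive_tool", "body": {"targets": [{"dx": 0, "dy": 0, "dz": 0, "yaw": 0, "fingers": 0.3}, {"dx": 0, "dy": 0, "dz": 0, "yaw": 0, "fingers": 0.3}, {"dx": 0, "dy": 0, "dz": 0, "yaw": 0, "fingers": 0.3}, {"dx": 0, "dy": 0, "dz": 0, "yaw": 0.09, "fingers": 0.3}, {"dx": 0, "dy": 0, "dz": 0, "yaw": 0.09, "fingers": 0.3}, {"dx": 0, "dy": 0, "dz": 0, "yaw": 0.09, "fingers": 0.3}, {"dx": 0, "dy": 0, "dz": 0, "yaw": 0.09, "fingers": 0.3}, {"dx": 0, "dy": 0, "dz": 0, "yaw": 0.09, "fingers": 0.3}, {"dx": 0, "dy": 0, "dz": 0, "yaw": 0.09, "fingers": 0.3}, {"dx": 0, "dy": 0, "dz": 0, "yaw": 0.09, "fingers": 0.3}, {"dx": 0, "dy": 0, "dz": 0, "yaw": 0.09, "fingers": 0.3}, {"dx": 0, "dy": 0, "dz": 0, "yaw": 0, "fingers": 1}, {"dx": 0, "dy": 0, "dz": 0, "yaw": 0, "fingers": 1}, {"dx": 0, "dy": 0, "dz": 0, "yaw": 0, "fingers": 1}, {"dx": 0, "dy": 0, "dz": 0, "yaw": 0, "fingers": 1}], "squeeze": 25}}

```text
clock: 15.6
position: [0.4614, -0.2296, 0.0034]
tool_rot: [3.141, -0.0, 2.013]
force: [-0.7, 2.0, 5.5]
grip_width: 0.0424
finger_force: 24.9
```

Request:
{"method": "drive_tool", "body": {"targets": [{"dx": 0, "dy": 0, "dz": -0.1, "yaw": 0, "fingers": 1}, {"dx": 0, "dy": 0, "dz": -0.3, "yaw": 0, "fingers": 1}, {"dx": 0, "dy": 0, "dz": -0.4, "yaw": 0, "fingers": 1}, {"dx": 0, "dy": 0, "dz": -0.4, "yaw": 0.0937, "fingers": 1}, {"dx": 0, "dy": 0, "dz": -0.4, "yaw": 0.0937, "fingers": 1}, {"dx": 0, "dy": 0, "dz": -0.4, "yaw": 0.0937, "fingers": 1}, {"dx": 0, "dy": 0, "dz": -0.2, "yaw": 0, "fingers": 1}, {"dx": 0.2, "dy": 0.06, "dz": 0, "yaw": 0, "fingers": 1}, {"dx": 0.35, "dy": 0.1, "dz": 0, "yaw": 0, "fingers": 1}, {"dx": 0.4, "dy": 0.115, "dz": 0, "yaw": 0, "fingers": 1}, {"dx": 0.4, "dy": 0.115, "dz": 0, "yaw": 0, "fingers": 1}, {"dx": 0.4, "dy": 0.115, "dz": 0, "yaw": 0, "fingers": 1}, {"dx": 0.4, "dy": 0.115, "dz": 0, "yaw": 0, "fingers": 1}, {"dx": 0.4, "dy": 0.115, "dz": 0, "yaw": 0, "fingers": 1}, {"dx": 0.4, "dy": 0.115, "dz": 0, "yaw": 0, "fingers": 1}, {"dx": 0.4, "dy": 0.115, "dz": 0, "yaw": 0, "fingers": 1}, {"dx": 0.4, "dy": 0.115, "dz": 0, "yaw": 0, "fingers": 1}, {"dx": 0.35, "dy": 0.1, "dz": 0, "yaw": 0, "fingers": 1}, {"dx": 0.19, "dy": 0.06, "dz": 0, "yaw": 0, "fingers": 1}, {"dx": 0, "dy": 0, "dz": 0, "yaw": 0, "fingers": 1}]}}

```text
clock: 17.6
position: [0.5863, 0.2019, 0.2232]
tool_rot: [-3.141, 0.0, 1.573]
force: [-0.6, -0.5, -0.5]
grip_width: 0.0426
finger_force: 25.6
```

Down to TCP z 0.143, then check.

Request:
{"method": "drive_tool", "body": {"targets": [{"dx": 0, "dy": 0, "dz": 0.15, "yaw": 0, "fingers": 1}, {"dx": 0, "dy": 0, "dz": 0.25, "yaw": 0, "fingers": 1}, {"dx": 0, "dy": 0, "dz": 0.2, "yaw": 0, "fingers": 1}, {"dx": 0, "dy": 0, "dz": 0.12, "yaw": 0, "fingers": 1}, {"dx": 0, "dy": 0, "dz": 0.08, "yaw": 0, "fingers": 1}, {"dx": 0, "dy": 0, "dz": 0, "yaw": 0, "fingers": 1}, {"dx": 0, "dy": 0, "dz": 0, "yaw": 0, "fingers": 1}]}}

```text
clock: 18.3
position: [0.5867, 0.1987, 0.1439]
tool_rot: [3.141, -0.0, 1.568]
force: [-0.1, -0.1, -0.6]
grip_width: 0.0427
finger_force: 25.6
```

Request:
{"method": "drive_tool", "body": {"targets": [{"dx": 0.003, "dy": -0.01, "dz": 0.03, "yaw": 0, "fingers": 1}, {"dx": 0, "dy": 0, "dz": 0.02, "yaw": 0, "fingers": 1}, {"dx": 0, "dy": 0, "dz": 0.01, "yaw": 0, "fingers": 1}, {"dx": 0, "dy": 0, "dz": 0.005, "yaw": 0, "fingers": 1}, {"dx": 0, "dy": 0, "dz": 0, "yaw": 0, "fingers": 1}]}}

```text
clock: 18.8
position: [0.5854, 0.1994, 0.1372]
tool_rot: [3.142, -0.0, 1.568]
force: [-2.8, 0.2, 6.4]
grip_width: 0.0425
finger_force: 26.2
```

Request:
{"method": "drive_tool", "body": {"targets": [{"dx": 0, "dy": 0, "dz": 0, "yaw": 0, "fingers": 0}, {"dx": 0, "dy": 0, "dz": 0, "yaw": 0, "fingers": 0}, {"dx": 0, "dy": 0, "dz": 0, "yaw": 0, "fingers": 0}, {"dx": 0, "dy": 0, "dz": 0, "yaw": 0, "fingers": 0}, {"dx": 0, "dy": 0, "dz": -0.1, "yaw": 0, "fingers": 0}, {"dx": 0, "dy": 0, "dz": -0.3, "yaw": 0, "fingers": 0}, {"dx": 0, "dy": 0, "dz": -0.35, "yaw": 0, "fingers": 0}, {"dx": 0, "dy": 0, "dz": -0.25, "yaw": 0, "fingers": 0}, {"dx": -0.16, "dy": -0.05, "dz": 0, "yaw": 0, "fingers": 0}, {"dx": -0.3, "dy": -0.1, "dz": 0, "yaw": 0, "fingers": 0}, {"dx": -0.4, "dy": -0.14, "dz": 0, "yaw": 0, "fingers": 0}, {"dx": -0.4, "dy": -0.14, "dz": 0, "yaw": -0.033, "fingers": 0}, {"dx": -0.4, "dy": -0.14, "dz": 0, "yaw": 0, "fingers": 0}, {"dx": -0.4, "dy": -0.14, "dz": 0, "yaw": 0, "fingers": 0}, {"dx": -0.3, "dy": -0.1, "dz": 0, "yaw": 0, "fingers": 0}, {"dx": -0.1, "dy": -0.04, "dz": 0, "yaw": 0, "fingers": 0}, {"dx": 0, "dy": 0, "dz": 0, "yaw": 0, "fingers": 0}, {"dx": 0, "dy": 0, "dz": 0, "yaw": 0, "fingers": 0}]}}

```text
clock: 20.6
position: [0.5063, -0.0477, 0.2368]
tool_rot: [3.142, -0.0, 1.621]
force: [0.4, 1.5, 0.3]
grip_width: 0.0855
finger_force: 0.0
```

Run:
```python
from h import *
t=grab_frame('top'); cv2.imwrite('pics/t2.png',t)
s=grab_frame('side'); cv2.imwrite('pics/s2.png',s)
a=cv2.resize(t[130:220,165:255],(390,390),interpolation=cv2.INTER_CUBIC); b=cv2.resize(s[90:230,240:380],(390,390),interpolation=cv2.INTER_CUBIC)
cv2.imwrite('pics/c4.png',np.hstack([a,b]))
red=t[:,:,2].astype(np.float32)
C=np.array([.5855,.199])
for z,r0 in((.148,.014),(.136,.026)):
  for d in range(210,340,15):
    a=np.radians(d);rs=np.arange(r0,r0+.018,.001);W=np.c_[C[0]+rs*np.cos(a),C[1]+rs*np.sin(a),rs*0+z]; uv=proj('top',W).astype(np.float32)
    print(z,d,cv2.remap(red,uv[:,0],uv[:,1],cv2.INTER_CUBIC).ravel().astype(int))
print(readout.observe()['position'],readout.observe()['qpos'])
```

```text
0.148 210 [158 158 158 155 149 141 133 123 115 112 116 123 133 144 152 157 159 160]
0.148 225 [160 160 158 155 151 144 132 119 108 102 103 111 123 134 145 152 157 159]
0.148 240 [159 159 158 156 153 146 134 124 111  99  96 100 112 124 135 146 152 157]
0.148 255 [158 159 160 158 154 148 138 127 116 104  97  96 104 115 130 142 149 154]
0.148 270 [158 159 159 159 159 153 144 134 119 106  97  96 102 113 126 137 149 155]
0.148 285 [158 158 157 156 155 152 143 134 123 110 103 102 107 116 128 139 147 154]
0.148 300 [156 156 156 156 154 150 145 136 127 121 120 123 128 135 143 149 153 154]
0.148 315 [155 156 156 156 156 154 152 147 143 140 140 141 144 146 150 153 154 153]
0.148 330 [154 155 155 154 153 152 150 148 147 146 147 149 151 152 153 153 154 154]
0.136 210 [159 160 158 155 150 143 134 127 122 120 123 130 140 147 155 160 162 162]
0.136 225 [157 159 159 157 152 143 134 126 117 112 113 121 132 142 147 150 152 152]
0.136 240 [154 157 159 159 155 146 135 122 109 101 100 103 108 115 122 126 126 126]
0.136 255 [149 154 156 156 151 144 136 122 106  94  84  79  80  85  94 103 112 117]
0.136 270 [146 155 158 158 159 156 148 140 128 113 101  91  87  91  98 104 111 117]
0.136 285 [137 147 153 155 155 151 144 133 122 113 107 109 114 124 133 142 147 148]
0.136 300 [139 148 154 156 155 152 147 139 130 121 116 117 123 134 145 151 154 156]
0.136 315 [138 143 149 153 155 154 150 146 141 137 135 137 141 145 150 153 156 157]
0.136 330 [150 151 152 152 153 153 151 150 149 148 147 147 149 152 154 154 154 153]
[ 0.50635415 -0.04727586  0.23663977] [-0.55118891  0.40641273  0.70284202  1.92153582 -0.32481148  0.92895482
  0.36033447]
```

View pics/c4.png

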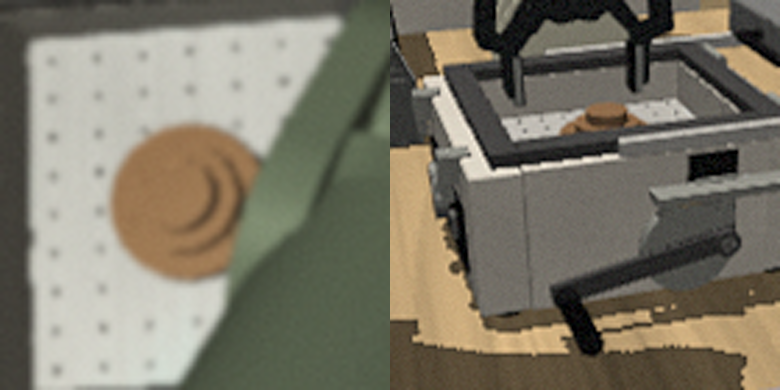

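Stack is concentric: small disc edges at about 22 mm and large at about 34 mm around the same point. Side crop shows both discs flat in the well, with the grip free at crop (578,320). Now descend on the grip.

Request:
{"method": "drive_tool", "body": {"targets": [{"dx": 0, "dy": -0.048, "dz": 0.15, "yaw": 0, "fingers": 0}, {"dx": 0, "dy": 0, "dz": 0.3, "yaw": 0, "fingers": 0}, {"dx": 0, "dy": 0, "dz": 0.35, "yaw": 0, "fingers": 0}, {"dx": 0, "dy": 0, "dz": 0.35, "yaw": 0, "fingers": 0}, {"dx": 0, "dy": 0, "dz": 0.35, "yaw": 0, "fingers": 0}, {"dx": 0, "dy": 0, "dz": 0.25, "yaw": 0, "fingers": 0}, {"dx": 0, "dy": 0, "dz": 0.2, "yaw": 0, "fingers": 0}, {"dx": 0, "dy": 0, "dz": 0.1, "yaw": 0, "fingers": 0}, {"dx": 0, "dy": 0, "dz": 0.03, "yaw": 0, "fingers": 0}, {"dx": 0, "dy": 0, "dz": 0, "yaw": 0, "fingers": 0}]}}

```text
clock: 21.7
position: [0.5015, -0.0485, 0.029]
tool_rot: [3.141, 0.0, 1.621]
force: [-0.2, -0.4, 0.5]
grip_width: 0.0853
finger_force: 0.0
```

Request:
{"method": "drive_tool", "body": {"targets": [{"dx": 0, "dy": 0, "dz": 0, "yaw": 0, "fingers": 1}, {"dx": 0, "dy": 0, "dz": 0, "yaw": 0, "fingers": 1}, {"dx": 0, "dy": 0, "dz": 0, "yaw": 0, "fingers": 1}, {"dx": 0, "dy": 0, "dz": 0, "yaw": 0, "fingers": 1}, {"dx": 0, "dy": 0, "dz": 0, "yaw": 0, "fingers": 1}, {"dx": 0, "dy": 0, "dz": 0, "yaw": 0, "fingers": 1}, {"dx": 0, "dy": 0, "dz": 0, "yaw": 0, "fingers": 1}, {"dx": 0, "dy": 0, "dz": 0, "yaw": 0, "fingers": 1}], "squeeze": 30}}

```text
clock: 22.5
position: [0.5014, -0.0487, 0.0289]
tool_rot: [3.141, -0.0, 1.62]
force: [0.5, 1.3, 3.5]
grip_width: 0.0209
finger_force: 30.6
```

Grip held at 20.9 mm width with almost no side force, so it is centred. Arc, first half.

Request:
{"method": "drive_tool", "body": {"targets": [{"dx": 0, "dy": -0.018, "dz": -0.138, "yaw": 0, "fingers": 1}, {"dx": 0, "dy": -0.006, "dz": -0.14, "yaw": 0, "fingers": 1}, {"dx": 0, "dy": 0.006, "dz": -0.14, "yaw": 0, "fingers": 1}, {"dx": 0, "dy": 0.018, "dz": -0.138, "yaw": 0, "fingers": 1}, {"dx": 0, "dy": 0.03, "dz": -0.136, "yaw": 0, "fingers": 1}, {"dx": 0, "dy": 0.042, "dz": -0.133, "yaw": 0, "fingers": 1}, {"dx": 0, "dy": 0.053, "dz": -0.129, "yaw": 0, "fingers": 1}, {"dx": 0, "dy": 0, "dz": 0, "yaw": 0, "fingers": 1}], "squeeze": 40}}

```text
clock: 23.3
position: [0.5108, -0.0483, 0.1249]
tool_rot: [-3.136, -0.001, 1.62]
force: [-16.1, -1.6, 0.1]
grip_width: 0.0204
finger_force: 39.9
```

Run:
```python
from h import *
t=grab_frame('top'); s=grab_frame('side'); cv2.imwrite('pics/t3.png',t); cv2.imwrite('pics/s3.png',s)
a=cv2.resize(s[80:230,240:420],(720,600),interpolation=cv2.INTER_CUBIC)
cv2.imwrite('pics/c5.png',a)
o=readout.observe();print({k:np.round(o[k],4).tolist() for k in('position','tool_rot','force','moment','qpos')})
print(proj('side',[(.659,-.045,.075),(.5144,-.045,.1426),(.659,-.088,.075),(.5144,-.088,.1426),(.511,-.088,.136)]))
```

```text
{'position': [0.5104, -0.0483, 0.1241], 'tool_rot': [-3.1356, -0.001, 1.6197], 'force': [-14.8396, -0.285, 1.0799], 'moment': [-0.1103, 3.2556, 0.0696], 'qpos': [-0.4381, 0.5788, 0.5773, 2.0045, -0.4816, 0.7013, 0.4919]}
[[369.42160207 186.59343068]
 [311.72179734 168.94321727]
 [375.74387862 194.92079323]
 [315.96369648 177.15508893]
 [314.54148116 180.0041486 ]]
```

View pics/c5.png

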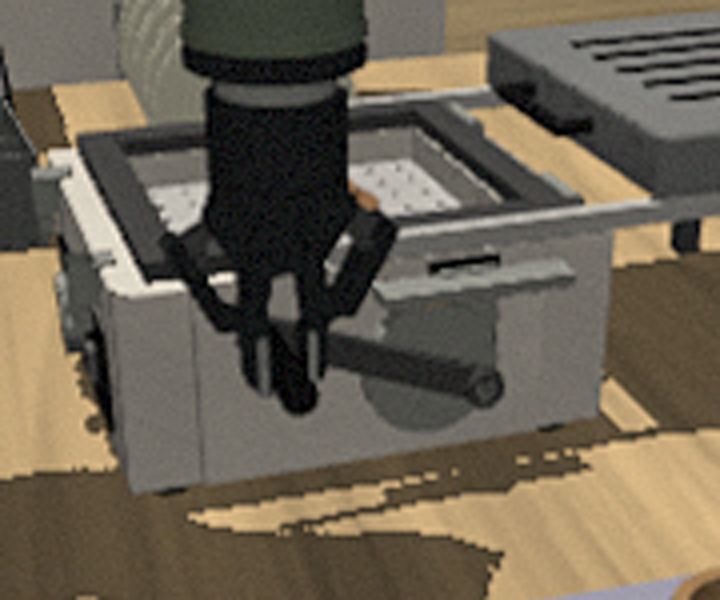

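Side crop: grip end at (315,180) full-frame, about 6 mm lower in the pads than planned; the bar has rolled down on the front pad under an inward push of 15 N. Ease outwards and lower the squeeze.

Request:
{"method": "drive_tool", "body": {"targets": [{"dx": 0, "dy": -0.02, "dz": 0, "yaw": 0, "fingers": 1}, {"dx": 0, "dy": -0.02, "dz": 0, "yaw": 0, "fingers": 1}, {"dx": 0, "dy": 0, "dz": 0, "yaw": 0, "fingers": 1}], "squeeze": 22}}

```text
clock: 23.7
position: [0.5104, -0.0483, 0.1246]
tool_rot: [3.14, 0.0, 1.62]
force: [6.4, 0.5, -9.1]
grip_width: 0.0207
finger_force: 38.8
```

Request:
{"method": "drive_tool", "body": {"targets": [{"dx": 0, "dy": 0.066, "dz": -0.142, "yaw": 0, "fingers": 1}, {"dx": 0, "dy": 0.078, "dz": -0.132, "yaw": 0, "fingers": 1}, {"dx": 0, "dy": 0.092, "dz": -0.126, "yaw": 0, "fingers": 1}, {"dx": 0, "dy": 0, "dz": 0, "yaw": 0, "fingers": 1}], "squeeze": 22}}

```text
clock: 24.1
position: [0.5322, -0.0471, 0.1651]
tool_rot: [-3.139, -0.001, 1.62]
force: [-10.2, 0.8, -2.2]
grip_width: 0.0206
finger_force: 36.9
```

Request:
{"method": "drive_tool", "body": {"targets": [{"dx": 0, "dy": -0.025, "dz": 0, "yaw": 0, "fingers": 1}, {"dx": 0, "dy": -0.025, "dz": 0, "yaw": 0, "fingers": 1}, {"dx": 0, "dy": 0.069, "dz": -0.094, "yaw": 0, "fingers": 1}, {"dx": 0, "dy": 0.08, "dz": -0.088, "yaw": 0, "fingers": 1}, {"dx": 0, "dy": 0, "dz": 0, "yaw": 0, "fingers": 1}], "squeeze": 20}}

```text
clock: 24.6
position: [0.5459, -0.0463, 0.183]
tool_rot: [3.137, 0.001, 1.621]
force: [21.2, 1.0, -30.6]
grip_width: 0.0206
finger_force: 32.8
```

Request:
{"method": "drive_tool", "body": {"targets": [{"dx": 0, "dy": 0.025, "dz": 0, "yaw": 0, "fingers": 1}, {"dx": 0, "dy": 0.015, "dz": 0, "yaw": 0, "fingers": 1}, {"dx": 0, "dy": 0, "dz": 0, "yaw": 0, "fingers": 1}], "squeeze": 20}}

```text
clock: 24.9
position: [0.5458, -0.0464, 0.1822]
tool_rot: [-3.139, -0.001, 1.62]
force: [-6.2, 2.3, -2.8]
grip_width: 0.0207
finger_force: 35.5
```

Run:
```python
from h import *
t=grab_frame('top'); s=grab_frame('side'); cv2.imwrite('pics/t4.png',t); cv2.imwrite('pics/s4.png',s)
a=cv2.resize(s[80:230,270:420],(600,600),interpolation=cv2.INTER_CUBIC)
cv2.imwrite('pics/c6.png',a)
o=readout.observe();print({k:np.round(o[k],4).tolist() for k in('position','tool_rot','force','moment')})
x=o['position'][0]
for dz in(.005,.01,.0187): print(dz,proj('side',[(x,-.0887,o['position'][2]+dz)]))
```

```text
{'position': [0.5458, -0.0464, 0.1822], 'tool_rot': [-3.139, -0.0007, 1.6201], 'force': [-6.2054, 1.9807, -2.493], 'moment': [0.5111, 1.3546, 0.0886]}
0.005 [[329.69924029 157.07701999]]
0.01 [[329.68595593 154.94058507]]
0.0187 [[329.66264071 151.18961117]]
```

View pics/c6.png

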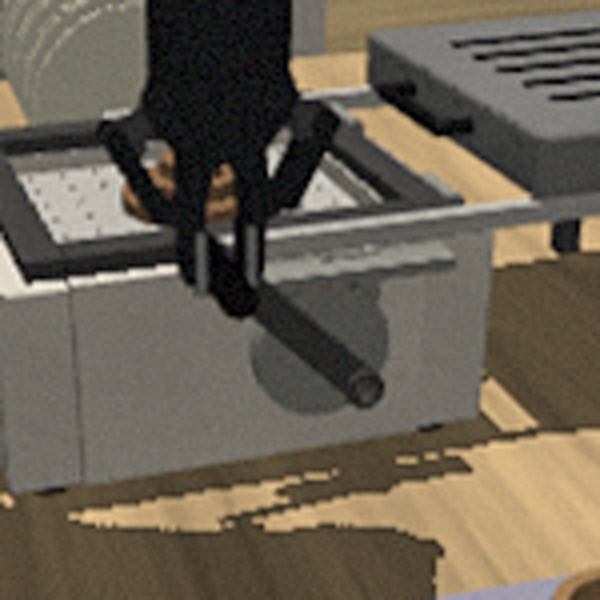

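Run:
```python
from h import *
print(onz('side',[(361.7,177)],.075), onz('side',[(329.5,155)],.192))
```

```text
[[0.65789834 0.00950109 0.075     ]] [[ 0.54549954 -0.08840738  0.192     ]]
```

Bar end at full-frame (329.5,155), pivot consistent at x≈0.659; lever is at about 45° and the radial force is now neutral. Continue in short arcs with a slight outward bias.

Request:
{"method": "drive_tool", "body": {"targets": [{"dx": 0, "dy": 0.096, "dz": -0.1, "yaw": 0, "fingers": 1}, {"dx": 0, "dy": 0.111, "dz": -0.085, "yaw": 0, "fingers": 1}, {"dx": 0, "dy": 0, "dz": 0, "yaw": 0, "fingers": 1}], "squeeze": 20}}

```text
clock: 25.3
position: [0.5671, -0.0452, 0.2016]
tool_rot: [-3.139, -0.001, 1.62]
force: [-14.1, 4.6, 8.0]
grip_width: 0.0203
finger_force: 34.9
```

Request:
{"method": "drive_tool", "body": {"targets": [{"dx": 0, "dy": -0.012, "dz": -0.018, "yaw": 0, "fingers": 1}, {"dx": 0, "dy": 0.118, "dz": -0.075, "yaw": 0, "fingers": 1}, {"dx": 0, "dy": 0.119, "dz": -0.07, "yaw": 0, "fingers": 1}, {"dx": 0, "dy": 0, "dz": 0, "yaw": 0, "fingers": 1}], "squeeze": 20}}

```text
clock: 25.7
position: [0.5902, -0.044, 0.2173]
tool_rot: [-3.14, -0.001, 1.621]
force: [-7.6, 5.0, 1.1]
grip_width: 0.0201
finger_force: 31.9
```

By that geometry the bar now sits low in the pads. Press the tool down radially in small steps to bring the bar deeper, watching the force.

Request:
{"method": "drive_tool", "body": {"targets": [{"dx": 0, "dy": 0.008, "dz": -0.0, "yaw": 0, "fingers": 1}, {"dx": 0, "dy": 0.008, "dz": 0.018, "yaw": 0, "fingers": 1}, {"dx": 0, "dy": 0.008, "dz": 0.018, "yaw": 0, "fingers": 1}], "squeeze": 20}}

```text
clock: 26.0
position: [0.5902, -0.0447, 0.2156]
tool_rot: [-3.138, -0.002, 1.619]
force: [-36.0, 6.9, 59.1]
grip_width: 0.0208
finger_force: 39.4
```

Run:
```python
from h import *
t=grab_frame('top'); s=grab_frame('side'); cv2.imwrite('pics/t5.png',t); cv2.imwrite('pics/s5.png',s)
a=cv2.resize(s[90:200,300:420],(720,600),interpolation=cv2.INTER_CUBIC)
cv2.imwrite('pics/c7.png',a)
o=readout.observe();print({k:np.round(o[k],4).tolist() for k in('position','tool_rot','force','moment','finger_force')})
```

```text
{'position': [0.5902, -0.0447, 0.2156], 'tool_rot': [-3.1383, -0.0023, 1.6192], 'force': [-30.7903, 6.347, 48.5738], 'moment': [1.1273, 7.2506, 0.0296], 'finger_force': 37.9237}
```

View pics/c7.png

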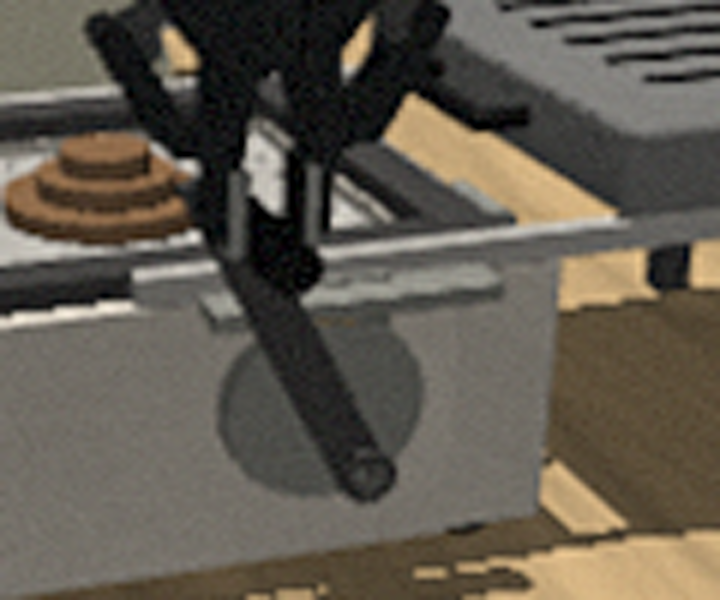

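Side crop: stack rising intact; bar (end at full-frame (349,139)) sits near the pad tips. Friction is high, so open the fingers by a few mm. The spring leans the bar on the front pad while I lower the tool, then re-close.

Request:
{"method": "drive_tool", "body": {"targets": [{"dx": 0, "dy": 0.01, "dz": 0, "yaw": 0, "fingers": 0.7}, {"dx": 0, "dy": 0.01, "dz": 0.02, "yaw": 0, "fingers": 0.7}, {"dx": 0, "dy": 0, "dz": 0.02, "yaw": 0, "fingers": 0.7}], "squeeze": 20}}

```text
clock: 26.4
position: [0.5934, -0.045, 0.21]
tool_rot: [-3.14, 0.0, 1.619]
force: [-11.1, 0.0, 8.2]
grip_width: 0.0256
finger_force: 5.2
```

Request:
{"method": "drive_tool", "body": {"targets": [{"dx": 0, "dy": 0, "dz": 0.025, "yaw": 0, "fingers": 0.7}, {"dx": 0, "dy": 0, "dz": 0.025, "yaw": 0, "fingers": 0.7}, {"dx": 0, "dy": 0, "dz": 0.02, "yaw": 0, "fingers": 0.7}]}}

```text
clock: 26.7
position: [0.5933, -0.045, 0.2028]
tool_rot: [-3.14, 0.0, 1.619]
force: [-11.7, -1.4, 8.3]
grip_width: 0.0258
finger_force: 5.4
```

Request:
{"method": "drive_tool", "body": {"targets": [{"dx": 0, "dy": 0.129, "dz": -0.045, "yaw": 0, "fingers": 0.7}, {"dx": 0, "dy": 0.133, "dz": -0.035, "yaw": 0, "fingers": 0.7}, {"dx": 0, "dy": 0.13, "dz": -0.025, "yaw": 0, "fingers": 0.7}, {"dx": 0, "dy": 0.06, "dz": 0, "yaw": 0, "fingers": 0.7}, {"dx": 0, "dy": 0, "dz": 0, "yaw": 0, "fingers": 0.7}]}}

```text
clock: 27.2
position: [0.6396, -0.0427, 0.2133]
tool_rot: [-3.141, 0.001, 1.62]
force: [-5.6, -0.2, 4.9]
grip_width: 0.0256
finger_force: 3.1
```

Request:
{"method": "drive_tool", "body": {"targets": [{"dx": 0, "dy": 0.1, "dz": -0.01, "yaw": 0, "fingers": 0.7}, {"dx": 0, "dy": 0.06, "dz": -0.004, "yaw": 0, "fingers": 0.7}, {"dx": 0, "dy": 0.024, "dz": 0, "yaw": 0, "fingers": 0.7}, {"dx": 0, "dy": 0, "dz": 0, "yaw": 0, "fingers": 1}, {"dx": 0, "dy": 0, "dz": 0, "yaw": 0, "fingers": 1}, {"dx": 0, "dy": 0, "dz": 0, "yaw": 0, "fingers": 1}, {"dx": 0, "dy": 0, "dz": 0, "yaw": 0, "fingers": 1}], "squeeze": 40}}

```text
clock: 27.9
position: [0.6576, -0.0416, 0.2149]
tool_rot: [3.141, 0.0, 1.62]
force: [-4.9, -0.6, 4.9]
grip_width: 0.021
finger_force: 38.9
```

Run:
```python
from h import *
t=grab_frame('top'); s=grab_frame('side'); cv2.imwrite('pics/t6.png',t); cv2.imwrite('pics/s6.png',s)
a=cv2.resize(s[80:200,270:420],(750,600),interpolation=cv2.INTER_CUBIC)
cv2.imwrite('pics/c8.png',a)
o=readout.observe();print({k:np.round(o[k],4).tolist() for k in('clock','position','tool_rot','force','moment','finger_force','grip_width')})
f=lambda p:(p-[270,80])*5
print(f(proj('side',[(.6588,-.0487,.075),(.6588+.003,.0095,.075),(.6588-.003,.0095,.075),(.6612,-.088,.235),(.6562,.0,.235)])))
```

```text
{'clock': 28.0, 'position': [0.6576, -0.0416, 0.2149], 'tool_rot': [3.1414, 0.0003, 1.6196], 'force': [-4.5574, -0.6784, 3.6909], 'moment': [-0.1719, 0.9895, 0.0605], 'finger_force': 38.8666, 'grip_width': 0.0211}
[[499.34724073 536.47114065]
 [465.58143975 484.07567934]
 [454.68759185 485.49916387]
 [555.32946469 253.06567786]
 [475.11722425 192.00956042]]
```

View pics/c8.png

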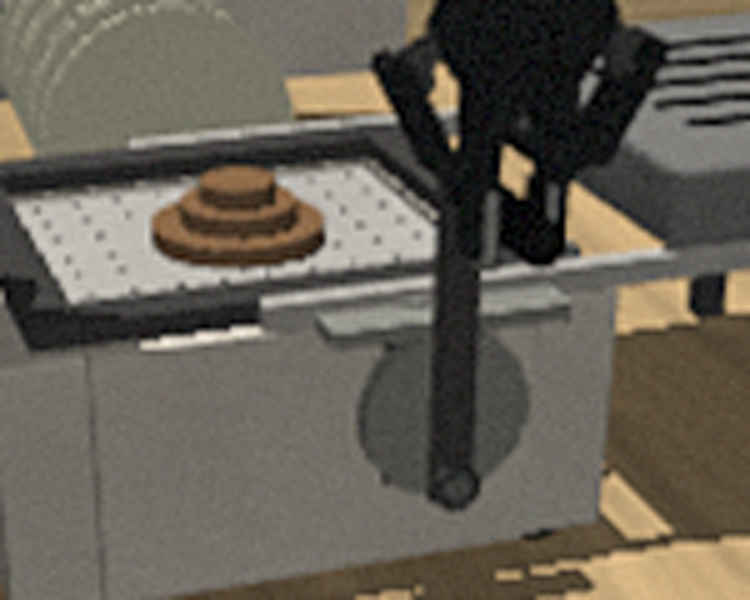

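Lever near vertical, bed at frame level, stack intact and concentric. Quantify the arm angle from its image edges.

Run:
```python
from h import *
g=cv2.cvtColor(cv2.imread('pics/s6.png'),cv2.COLOR_BGR2GRAY).astype(float)
L=[];
for v in range(146,170):
    r=g[v,345:385]; d=np.diff(r); 
    i=np.argmin(d); k=np.argmax(np.where(np.arange(len(d))>i,d,-1)); L.append((v,345+i,345+k))
print(L[::3]); A=np.array(L); c=(A[:,1]+A[:,2]+1)/2
print('centre line',np.polyfit(A[:,0],c,1), 'slope left/right',np.polyfit(A[:,0],A[:,1],1)[0],np.polyfit(A[:,0],A[:,2],1)[0])
for a in(84,87,89,90,91,93,96):
    t=np.radians(a);xm=np.array([np.cos(.05),np.sin(.05),0]);p=np.array([.6565,.004,.075])
    q=proj('side',[p+r*(-np.cos(t)*xm+np.sin(t)*np.array([0,0,1])) for r in(.04,.13)]); print(a,q.round(1).tolist(),'slope',(q[1,0]-q[0,0])/(q[1,1]-q[0,1]))
```

```text
[(146, np.int64(355), np.int64(364)), (149, np.int64(346), np.int64(364)), (152, np.int64(355), np.int64(373)), (155, np.int64(355), np.int64(364)), (158, np.int64(355), np.int64(364)), (161, np.int64(355), np.int64(375)), (164, np.int64(355), np.int64(364)), (167, np.int64(355), np.int64(373))]
centre line [1.03913043e-01 3.44217029e+02] slope left/right 0.11695652173913 0.090869565217387
84 [[361.0, 164.3], [358.8, 130.9]] slope 0.06639174513123425
87 [[361.7, 164.1], [361.4, 130.4]] slope 0.010315860979751281
89 [[362.3, 164.0], [363.2, 130.1]] slope -0.026341458849173393
90 [[362.5, 164.0], [364.0, 130.0]] slope -0.044490221695483306
91 [[362.8, 163.9], [364.9, 129.9]] slope -0.06253522134836266
93 [[363.3, 163.9], [366.6, 129.8]] slope -0.09836085482737311
96 [[364.0, 163.8], [369.2, 129.7]] slope -0.15160891274438912
```

Run:
```python
from h import *
E=[]
G=np.mean([cv2.cvtColor(grab_frame('side'),cv2.COLOR_BGR2GRAY).astype(float) for _ in range(6)],0)
for v in range(133,171):
    r=G[v]
    lo=r[358:362].mean()
    def cross(rng):
        for i in rng[:-1]:
            j=i+(rng[1]-rng[0]); th=(lo+r[rng[-1]])/2
            if r[i]<th<=r[j]: return i+(j-i)*(th-r[i])/(r[j]-r[i])
    E.append((v,cross(list(range(359,350,-1))),cross(list(range(360,369)))))
for e in E[::3]: print(e)
A=np.array([e for e in E if e[0]>=148 and None not in e],float)
for k in(1,2):
    p=np.polyfit(A[:,0],A[:,k],1); m=abs(np.polyval(p,A[:,0])-A[:,k])<.4; print(m.sum(),np.polyfit(A[m,0],A[m,k],1))
```

```text
(133, np.float64(356.52815315315314), np.float64(364.53782894736844))
(136, np.float64(356.4259937238494), np.float64(365.41479238754323))
(139, np.float64(356.3505102040816), np.float64(365.5726861167002))
(142, np.float64(356.1521739130435), np.float64(365.30250783699057))
(145, np.float64(355.81597222222223), np.float64(365.5131578947368))
(148, np.float64(356.26937984496124), np.float64(364.83181818181816))
(151, np.float64(355.9592391304348), np.float64(364.99107142857144))
(154, np.float64(355.8067567567568), np.float64(364.66924778761063))
(157, np.float64(355.8511904761905), np.float64(364.70293522267207))
(160, np.float64(355.4529109589041), np.float64(364.625))
(163, np.float64(355.42687074829934), np.float64(364.60751295336786))
(166, np.float64(355.51580459770116), np.float64(364.4048387096774))
(169, np.float64(355.40184049079755), np.float64(364.468))
23 [-3.80344969e-02  3.61745656e+02]
23 [-2.63398219e-02  3.68844104e+02]
```

Arm edges give a slope of −0.03, so the lever is at about 89.4°, agreeing with the tool position. Grip held at 39 N. Handing in.

```bash
python3 -c "
from workcell import workorder
print(workorder.job_done())"
```

```text
the job is handed in; nothing more can be done
None
```

The large and small discs are stacked centred on the base disc, to within about 1 mm, and the arm is holding the lever at about 89.4°, just short of straight up, with the bed raised; the job was handed in at about 28 s, with no verdict returned. One slip on the way: the wrist force briefly reached about 70 N (limit 120 N) when I pressed the pads down on the grip to reseat it, and I can't tell whether that counts against the 40 N pressing limit, which names only the arm and gripper body.

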